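# Set the hinged inspection plate to thirty degrees on its spacer block

## Robot

A 7-joint arm with a two-finger parallel gripper is mounted at the origin on the work surface. World frame = base frame: x ahead of the robot, y to its left, z up, the work surface at z = 0. Lengths are in m, angles in rad, forces in N, time in s.
With the tool pointing down it reaches from about 0.425 to 0.925 m from the base axis. Payload 6.8 kg.
Tool frame: the origin (TCP) lies at the very end of the fingers, on their centre line; the grasp point (between the pads) lies 19 mm behind it; z points along the fingers, x is the direction in which the jaws open and shut, and the axes are right-handed (so a half turn about z gives the same grasp; the last joint's range is limited). The gripper opens to 85 mm and grips with 20 to 120 N. Pads are 22 mm wide; open, the fingers measure 114 mm over their backs; the gripper's body (76 mm by 85 mm) begins 54 mm behind the grasp point. The pads swing forward as they close: fully open they stand 13 mm farther back than shut.
Start: joints at [-1.344, 0.477, 0.022, 1.555, -0.011, 1.109, -0.083], TCP at [0.222, 0.638, 0.231] pointing down, gripper open.
Joint ranges: [-2.96, 2.96], [-0.34, 2.1], [-1.41, 1.46], [0.24, 2.44], [-1.37, 4.51], [0.17, 1.92], [-2.96, 2.96]. Speed limits (rad/s): [2.39, 2.39, 3.14, 3.14, 3.14, 3.14, 3.14].

## Interface

Orientations are given as a unit quaternion [w, x, y, z].
In Python, from station import get_obs, read_camera, calibration, hand_in, recognise, outline_of, place_of gives the robot as it stands.
- The arm moves only by the tool move_arm, never from a script. Its argument "steps" is a list of rows, each an object with "fingers": the finger opening in mm, from 0 to 85.4; "translation": the shift along the world's x, y, z in mm, a list of three; "turn": the turn about the world's z in rad. In form: [{"fingers": fingers, "translation": [dx, dy, dz], "turn": turn}, ...]. A call has 1 to 10 rows; each row shifts and turns the commanded pose from where the row before left it; what a row does not reach is not made up. A row lasts 1/8 s, in which the tool goes at most 62.5 mm and 10.7 degrees, less where a joint would pass 70% of its speed; a pose out of reach is approached as far as the arm can. A call with a gripper value outside its range is refused whole. The fingers move at their own pace and stop on an object; "newtons" is the grip in N (left out, the last holds). Time passes only in rows, so rows that do not move let the fingers close. It gives the time, the measured TCP pose, the force and the opening at its end, in the units of the state.
- get_obs(): the state, without advancing time (a new reading comes with each control period).
- read_camera(name): name is "scene" or "top"; returns the picture (480x640x3 uint8, blue, green, red); there is no depth.
- calibration(name): a dict with "camera_matrix" (3x3 intrinsics, pixels), "rvec" (rotation vector, rad) and "tvec" (3), from world to camera coordinates, as OpenCV has them. Camera axes: x right, y down, z forward; pixel columns grow to the right and rows downward; lengths in m; the calibration is good to about 2 mm. A picture is of the moment at which its call begins. calibration takes no time and is no camera call.
- hand_in(): hands the job in, once; it reports no verdict.
Trained networks look in the newest picture that a camera, given by its name, has taken for a name from the list of things; names that differ only in an ending like _2 or _b are one class to them, and where a whole thing is asked for, a point or a joint stands for the part that bears it (a point fixed in the world has none). Each returns a list of dicts, best first, with "conf" (0 to 1); they miss things now and then, are a little off and sometimes report something else, mostly with a low value. They report only what shows in the picture. A call takes as long as a camera call. They do not tell look-alikes from the thing itself.
- recognise(camera, name): "xy" ([column, row] in pixels, amid what is visible of it).
- outline_of(camera, name): "mask" (480x640 bool, what is visible of it) and "xy" ([column, row] in pixels, amid what is visible of it).
- place_of(camera, name): "xy" ([column, row] in pixels: a listed point, or the origin of a listed thing).
The state is a dict: "t": time; "q": joint angles; "joint_vel": joint speeds; "joint_torque": joint torques, N m; "eef_pos": TCP position; "tool_rot": TCP orientation; "contact_force": force on the tool from outside, world axes, zero at the start; "torque": the same for the moment, N m; "gripper_width": opening from 0.0 (shut) to 1.0 (fully open).
Only numpy, scipy, OpenCV 4.12 (cv2) and the standard library are available. Lean on these libraries where they do the work, as an engineer would, in place of code of your own. Each camera call takes 0.05 s, during which the arm holds its last target.

## Task

Set the hinged inspection plate on the repair bench to thirty degrees. Stand the tallest of the three loose square metal blocks upright on the dark square marked on the stand's base while the plate is still swung up, then push the plate down so that the roller at its free end comes to rest on top of the block, and leave it like that.

Things in the scene. Friction and masses are not known exactly. Their poses are not given: they have to be found in the camera images.
- tall_center (a point): Centre of the tallest of three loose bare aluminium blocks standing, in any order, to the right of the stand: 44 x 44 mm square section, 70 mm tall, about 0.37 kg. z is up its long axis, x and y are square to its side faces. The other two blocks have the same section but are 48 and 24 mm tall.
- mark (a point): Centre of the dark 50 mm square on the stand's fixed grey base slab (140 mm in x, 210 in y, 12 thick), where the block must stand; on the slab's top, 12 mm above the bench, 46 mm to -y of its middle. z is up. The plate's hinge axis is parallel to x, 121 mm towards +y of this point and 10 mm higher. With the plate up, the mark is open from above.
- tilt (a joint): Plate angle, rad: 0 flat over the base, pi/2 upright over the hinge; starts 1.35 to 1.65. The hinge is stiff: the plate stays where left above about 1.1 rad, yields to 3 to 8 N at its free end, and below about 1 rad sinks slowly by its weight (0.8 kg). A 20 mm roller under its free end, 140 mm from the hinge axis, rests on the 70 mm block at 0.52 rad (30 degrees).
- free_edge (a point): Middle of the free edge of the bare aluminium plate (120 mm wide, 10 thick), on its upper face, which faces away from the mark while up: 155 mm out from the hinge axis and 26 mm off the plane through hinge and roller axes. Moves with the plate: x along the hinge, -y out to the free edge, z out of the upper face. About 180 mm above the bench when upright.
Not all that is in view belongs to the job. Leave any green or red look-alike of the part that bears tall_center alone.

How it is judged:
By the outcome, as a careful person would: the job done as asked, in the order asked, and still so for the second after the job is handed in, with the robot touching nothing.
It also fails if it takes over 51 s, if anything falls off the work surface, if the arm or the gripper's body presses on something with over 40 N, if the wrist force passes 120 N, or if a joint passes its speed limit or range.

## Working session

There is one attempt and no reset: what is moved stays moved. The work goes in short steps, Python scripts to look and compute and a tool call to move; the robot and the scene stay as the last step left them, time stands still between calls to the robot, and variables do not carry over. Pictures are saved under pics/ and viewed, and the job is handed in when it is done.

Besides the shell and the picture viewer there is one more tool, called after "Call:" as name(argument=value, ...) on one line, values as JSON. move_arm: Moves the arm, as the interface text tells. Its arguments: {"type":"object","properties":{"steps":{"type":"array"},"newtons":{"type":"number"}},"required":["steps"]}

```bash
mkdir -p pics; python3 - <<'E'
from station import *
import cv2,numpy as np
o=get_obs();print(o)
for c in("scene","top"):
    im=read_camera(c);cv2.imwrite(f"pics/{c}0.png",im)
    k=calibration(c);R=cv2.Rodrigues(np.array(k["rvec"]))[0];print(c,np.array(k["camera_matrix"]).tolist(),(-R.T@np.array(k["tvec"]).ravel()),R[2])
    for n in("tall_center","mark","free_edge"):
        print(n,[(np.round(d["xy"],1).tolist(),round(d["conf"],2)) for d in place_of(c,n)])
E
```

```text
{'t': 0.0, 'q': array([-1.34410153,  0.47779139,  0.02233804,  1.55645934, -0.01150335,
        1.10926182, -0.08309435]), 'joint_vel': array([-0.00096513,  0.00065324,  0.00074849, -0.00021641,  0.00135521,
        0.00086556, -0.0003002 ]), 'joint_torque': array([ 4.63022825e-04, -5.96457875e+01,  1.60829075e+00, -2.81190187e+01,
        1.25413650e-02,  9.27196088e-03, -6.21903041e-06]), 'eef_pos': array([0.22160798, 0.63696652, 0.23032817]), 'tool_rot': array([ 5.70332708e-04,  8.15030252e-01,  5.79417713e-01, -6.90896418e-04]), 'contact_force': array([-1.30416941,  0.46004813, -0.54788653]), 'torque': array([-0.02605725,  0.00121173, -0.00102889]), 'gripper_width': 0.9978798371097862}
scene [[457.19609523487753, 0.0, 306.31168448568326], [0.0, 457.19609523487753, 234.8444346072474], [0.0, 0.0, 1.0]] [1.04772133 0.21150393 0.84719489] [-0.54361939 -0.31792372 -0.77678985]
tall_center [([190.5, 230.9], 0.64), ([227.6, 155.3], 0.63), ([243.9, 187.3], 0.57), ([213.3, 206.7], 0.55)]
mark [([362.3, 305.0], 0.94)]
free_edge [([440.1, 276.1], 0.73)]
top [[440.9286841129681, 0.0, 321.74178439267104], [0.0, 440.9286841129681, 240.84901912225675], [0.0, 0.0, 1.0]] [ 0.42755983 -0.0901953   1.01588292] [ 0.07451028  0.00221033 -0.9972178 ]
tall_center [([439.5, 197.0], 0.84), ([480.6, 304.1], 0.8), ([439.9, 232.3], 0.77), ([435.5, 272.6], 0.73)]
mark [([256.7, 217.9], 0.71)]
free_edge [([179.8, 220.4], 0.59)]
```

View pics/scene0.png

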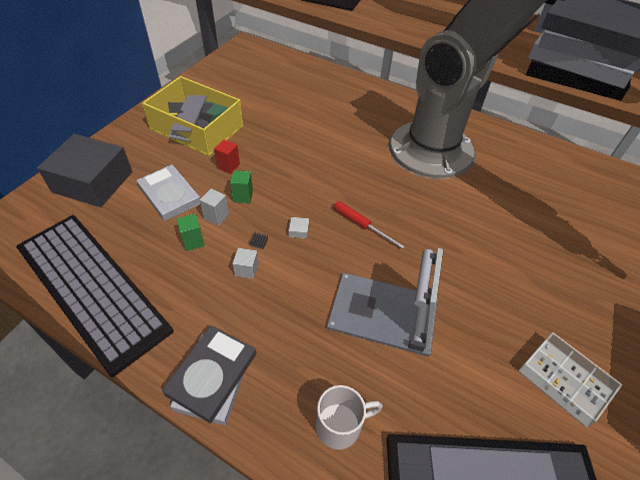

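View pics/top0.png

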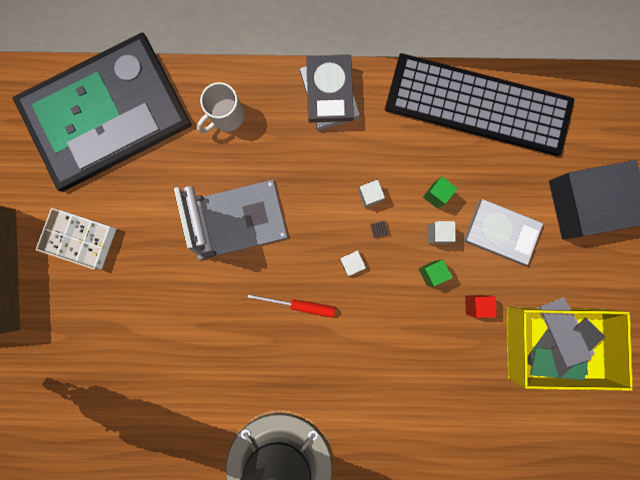

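The bare aluminium candidates in the top view are (372,193), (443,233) and (353,263). In the scene view they are (245,263), (214,207) and (299,228). The green and red blocks are look-alikes. The block at (443,233)/(214,207) looks tallest, so I'll measure it and check a crop.

```bash
cat > h.py <<'E'
from station import *
import cv2,numpy as np
def cam(c):
    k=calibration(c);K=np.array(k["camera_matrix"]);R=cv2.Rodrigues(np.array(k["rvec"]))[0];t=np.array(k["tvec"]).ravel()
    return K,R,t
def tri(ps,pt):
    P=[]
    for c in("scene","top"):
        K,R,t=cam(c);P.append(K@np.c_[R,t])
    X=cv2.triangulatePoints(P[0],P[1],np.array(ps,float).reshape(2,1),np.array(pt,float).reshape(2,1)).ravel();return X[:3]/X[3]
def onz(c,p,z):
    K,R,t=cam(c);d=R.T@np.linalg.inv(K)@np.array([p[0],p[1],1.]);o=-R.T@t
    return o+d*(z-o[2])/d[2]
def proj(c,X):
    K,R,t=cam(c);x=(np.atleast_2d(X)@R.T+t)@K.T;return x[:,:2]/x[:,2:]
E
python3 - <<'E'
from h import *
np.set_printoptions(precision=4,suppress=True)
print("tall",tri([213.3,206.7],[439.9,232.3]))
print("mark",tri([362.3,305],[256.7,217.9]),onz("scene",[362.3,305],.012),onz("top",[256.7,217.9],.012))
print("edge",tri([440.1,276.1],[179.8,220.4]))
for c,b in(("scene",(150,120,330,300)),("top",(330,160,480,300))):
    im=cv2.imread(f"pics/{c}0.png")[b[1]:b[3],b[0]:b[2]]
    cv2.imwrite(f"pics/{c}crop.png",cv2.resize(im,None,fx=4,fy=4,interpolation=cv2.INTER_CUBIC)[:600])
im=cv2.imread("pics/top0.png")[165:275,160:310];cv2.imwrite("pics/stand.png",cv2.resize(im,None,fx=5,fy=5,interpolation=cv2.INTER_CUBIC))
im=cv2.imread("pics/scene0.png")[235:365,310:460];cv2.imwrite("pics/stands.png",cv2.resize(im,None,fx=4.5,fy=4.5,interpolation=cv2.INTER_CUBIC))
E
```

```text
tall [ 0.5243 -0.3525  0.0365]
mark [ 0.5547  0.0647 -0.0019] [0.5624 0.0677 0.012 ] [0.5532 0.0619 0.012 ]
edge [0.5268 0.1864 0.169 ]
```

View pics/scenecrop.png

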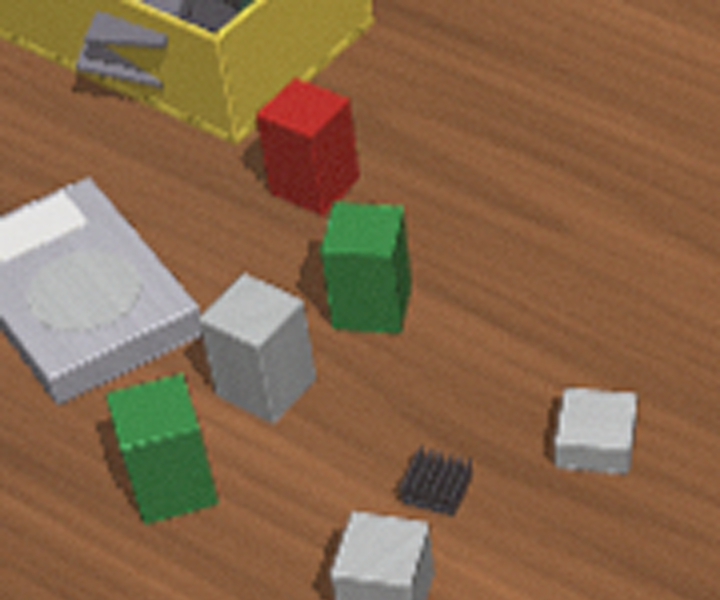

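View pics/topcrop.png

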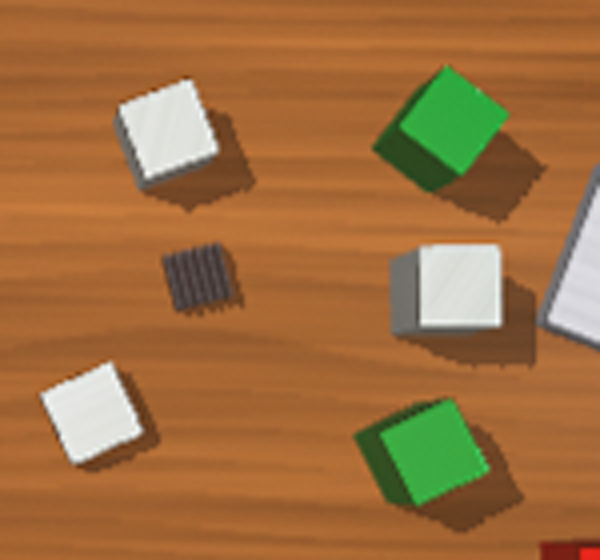

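View pics/stand.png

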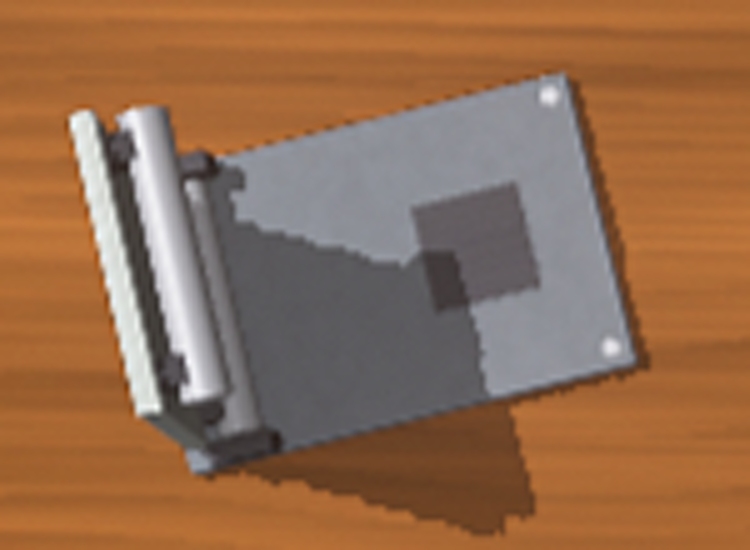

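View pics/stands.png

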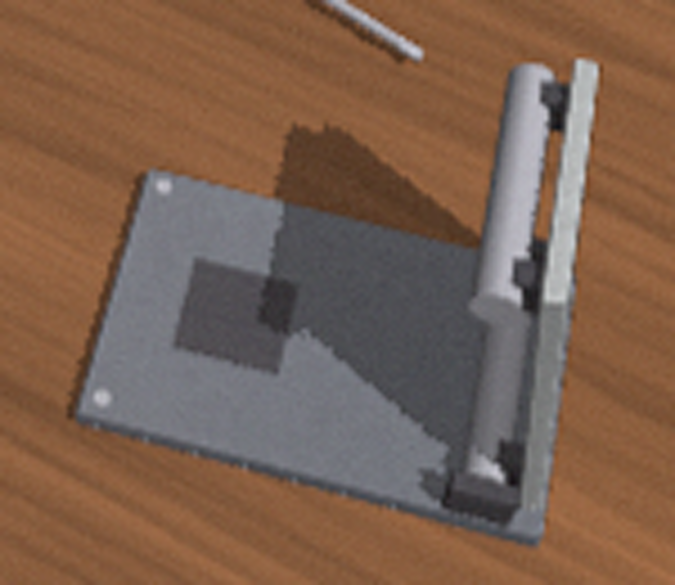

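```bash
python3 - <<'E'
from h import *
np.set_printoptions(precision=4,suppress=True)
mt=np.array([(412,208),(517,182),(541,286),(437,314)])/5+[160,165]
ms=np.array([(195,258),(298,280),(278,374),(175,346)])/4.5+[310,235]
A=np.array([onz("top",p,.012) for p in mt]);B=np.array([onz("scene",p,.012) for p in ms])
print("mark",A,A.mean(0),B,B.mean(0))
st=np.array([(562,73),(635,360)])/5+[160,165]; ss=np.array([(150,172),(78,417)])/4.5+[310,235]
for c,q in(("top",st),("scene",ss)):
    X=np.array([onz(c,p,.012) for p in q]);d=X[0]-X[1];print(c,X,np.linalg.norm(d),np.degrees(np.arctan2(d[1],d[0])))
# block top face
bt=np.array([(420,246),(500,244),(502,327),(420,327)])/4+[330,160]
bs=np.array([(201,320),(246,274),(304,306),(262,346)])/4+[150,120]
for c,q in(("top",bt),("scene",bs)):
    X=np.array([onz(c,p,.07) for p in q]);e=np.roll(X,-1,0)-X
    print(c,X.mean(0),np.linalg.norm(e,axis=1),np.degrees(np.arctan2(e[:,1],e[:,0])))
o=get_obs();w,x,y,z=o["tool_rot"];print("jaw dir deg",np.degrees(np.arctan2(2*(x*y+w*z),1-2*(y*y+z*z))))
# edges of plate
print(tri([440,276],[182,219]))
pt=np.array([(82,112),(148,415)])/5+[160,165];ps=np.array([(588,62),(558,303)])/4.5+[310,235]
print(tri(ps[0],pt[0]),tri(ps[1],pt[1]))
E
```

```text
mark [[0.5789 0.0954 0.012 ]
 [0.5916 0.0474 0.012 ]
 [0.5437 0.0353 0.012 ]
 [0.5301 0.0826 0.012 ]] [0.5611 0.0651 0.012 ] [[0.5448 0.0373 0.012 ]
 [0.5298 0.0843 0.012 ]
 [0.5796 0.0983 0.012 ]
 [0.5917 0.0515 0.012 ]] [0.5615 0.0679 0.012 ]
top [[ 0.6427  0.0278  0.012 ]
 [ 0.5103 -0.0085  0.012 ]] 0.13729951973812093 15.341435772033684
scene [[ 0.5128 -0.0044  0.012 ]
 [ 0.6467  0.0315  0.012 ]] 0.13866319026572546 -165.00041740380416
top [ 0.5222 -0.3535  0.07  ] [0.0432 0.0449 0.0441 0.0438] [ -87.7665 -179.1176   90.796    -0.2956]
scene [ 0.5242 -0.3483  0.07  ] [0.0433 0.0452 0.038  0.0427] [-177.8327   86.7761   -1.2656  -86.3775]
jaw dir deg 70.81449978663633
[0.5286 0.1843 0.1698]
[0.5669 0.1659 0.28  ] [0.4842 0.2003 0.0299]
```

Measured positions:
- **Mark:** about (0.561, 0.0665). The stand is yawed about 15.2°.
- **Tall block:** about (0.523, -0.351), yaw about 0.7°. Its top face at z=70 mm measures 44 mm square, which confirms it is the tallest. The triangulated centre height of 36 mm agrees.

I'll grasp with the jaws along world y, clear of the green look-alikes.

Call:
move_arm(steps=[{"fingers": 85,"translation": [28,-39,0],"turn": 0.034},{"fingers": 85,"translation": [28,-39,0],"turn": 0.034},{"fingers": 85,"translation": [28,-39,0],"turn": 0.034},{"fingers": 85,"translation": [28,-39,0],"turn": 0.034},{"fingers": 85,"translation": [28,-39,0],"turn": 0.034},{"fingers": 85,"translation": [28,-39,0],"turn": 0.034},{"fingers": 85,"translation": [28,-39,0],"turn": 0.034},{"fingers": 85,"translation": [28,-39,0],"turn": 0.034},{"fingers": 85,"translation": [28,-39,0],"turn": 0.034},{"fingers": 85,"translation": [28,-39,0],"turn": 0.034}])

```text
t: 1.65
eef_pos: [0.5026, 0.2463, 0.2316]
tool_rot: [0.0, 0.705, 0.709, 0.0]
contact_force: [-0.1, 0.7, 0.6]
gripper_width: 0.996
```

Call:
move_arm(steps=[{"fingers": 85,"translation": [2,-60,0],"turn": 0},{"fingers": 85,"translation": [2,-60,0],"turn": 0},{"fingers": 85,"translation": [2,-60,0],"turn": 0},{"fingers": 85,"translation": [2,-60,0],"turn": 0},{"fingers": 85,"translation": [2,-60,0],"turn": 0},{"fingers": 85,"translation": [2,-60,0],"turn": 0},{"fingers": 85,"translation": [2,-60,0],"turn": 0},{"fingers": 85,"translation": [2,-60,0],"turn": 0},{"fingers": 80,"translation": [2,-60,0],"turn": 0},{"fingers": 80,"translation": [2,-57,0],"turn": 0}])

```text
t: 2.9
eef_pos: [0.5218, -0.3514, 0.2315]
tool_rot: [0.0, 0.705, 0.709, 0.0]
contact_force: [1.1, -0.1, -0.4]
gripper_width: 0.935
```

```bash
python3 - <<'E'
from h import *
cv2.imwrite("pics/s1.png",read_camera("scene"));o=get_obs();print(o["eef_pos"],o["q"],o["tool_rot"])
E
```

```text
[ 0.51936725 -0.36054738  0.2319414 ] [ 0.18876188  0.42559393  0.42882297  1.68912371 -0.19105434  1.06509099
  2.24389599] [ 0.0025824   0.70814595  0.70605749 -0.00233717]
```

View pics/s1.png

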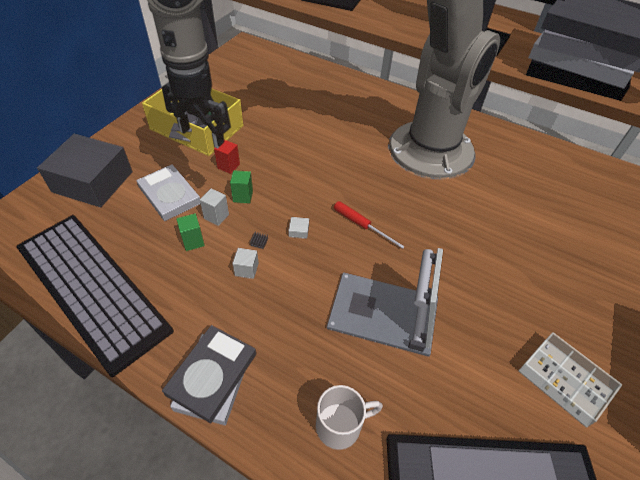

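Call:
move_arm(steps=[{"fingers": 80,"translation": [1,0,-30],"turn": 0},{"fingers": 80,"translation": [0,0,-40],"turn": 0},{"fingers": 80,"translation": [0,0,-40],"turn": 0},{"fingers": 80,"translation": [0,0,-20],"turn": 0},{"fingers": 80,"translation": [0,0,0],"turn": 0}])

```text
t: 3.58
eef_pos: [0.5222, -0.3489, 0.1004]
tool_rot: [-0.001, 0.705, 0.709, -0.0]
contact_force: [-0.0, 1.0, 0.4]
gripper_width: 0.933
```

```bash
python3 - <<'E'
from h import *
a=read_camera("scene")[130:280,130:310];b=read_camera("top")[160:320,350:530]
cv2.imwrite("pics/s2.png",np.hstack([cv2.resize(a,(400,333)),cv2.resize(b,(400,333))]));o=get_obs();print(o["eef_pos"],o["tool_rot"])
E
```

```text
[ 0.52360347 -0.35005783  0.10264719] [9.55706829e-04 7.05292802e-01 7.08915439e-01 2.25165914e-04]
```

View pics/s2.png

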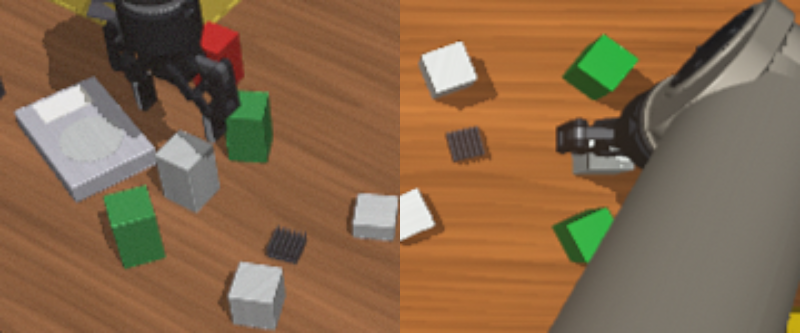

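The gripper is above the tall block, straddling it and clear of the green blocks. I'll descend and grip.

Call:
move_arm(steps=[{"fingers": 80,"translation": [0,-1,-25],"turn": 0},{"fingers": 80,"translation": [0,0,-25],"turn": 0},{"fingers": 80,"translation": [0,0,-17],"turn": 0},{"fingers": 80,"translation": [0,0,0],"turn": 0},{"fingers": 35,"translation": [0,0,0],"turn": 0},{"fingers": 35,"translation": [0,0,0],"turn": 0},{"fingers": 35,"translation": [0,0,0],"turn": 0},{"fingers": 35,"translation": [0,0,0],"turn": 0}], newtons=50)

```text
t: 4.68
eef_pos: [0.5236, -0.3513, 0.0356]
tool_rot: [0.001, 0.705, 0.709, 0.0]
contact_force: [-0.8, -0.4, 5.7]
gripper_width: 0.503
```

Call:
move_arm(steps=[{"fingers": 35,"translation": [0,0,15],"turn": 0},{"fingers": 35,"translation": [0,0,35],"turn": 0},{"fingers": 35,"translation": [0,0,40],"turn": 0},{"fingers": 35,"translation": [0,0,30],"turn": -0.131},{"fingers": 35,"translation": [5,35,0],"turn": -0.131},{"fingers": 35,"translation": [5,40,0],"turn": -0.131},{"fingers": 35,"translation": [5,45,0],"turn": -0.131},{"fingers": 35,"translation": [5,45,0],"turn": -0.131},{"fingers": 35,"translation": [5,45,0],"turn": -0.131},{"fingers": 35,"translation": [5,45,0],"turn": -0.131}])

```text
t: 5.92
eef_pos: [0.5523, -0.0937, 0.1547]
tool_rot: [-0.0, 0.947, 0.322, -0.0]
contact_force: [0.4, -0.2, -3.6]
gripper_width: 0.51
```

Call:
move_arm(steps=[{"fingers": 35,"translation": [2,40,0],"turn": -0.13},{"fingers": 35,"translation": [2,40,0],"turn": -0.13},{"fingers": 35,"translation": [2,40,0],"turn": -0.131},{"fingers": 35,"translation": [2,30,0],"turn": 0},{"fingers": 35,"translation": [1,10,-20],"turn": 0},{"fingers": 35,"translation": [0,0,-40],"turn": 0},{"fingers": 35,"translation": [0,0,-30],"turn": 0},{"fingers": 35,"translation": [0,0,0],"turn": 0}])

```text
t: 6.92
eef_pos: [0.5591, 0.0631, 0.0618]
tool_rot: [0.0, 0.991, 0.133, -0.003]
contact_force: [0.0, 0.2, -3.2]
gripper_width: 0.51
```

```bash
cat > look.py <<'E'
from h import *
import sys
n=sys.argv[1]
a=read_camera("scene");b=read_camera("top");o=get_obs();print(o["t"],o["eef_pos"],o["tool_rot"],o["contact_force"])
cv2.imwrite(f"pics/{n}s.png",a);cv2.imwrite(f"pics/{n}t.png",b)
cv2.imwrite(f"pics/{n}.png",np.hstack([cv2.resize(a[200:380,300:480],(400,400),interpolation=cv2.INTER_CUBIC),cv2.resize(b[130:310,150:330],(400,400),interpolation=cv2.INTER_CUBIC)]))
E
python3 look.py p1
```

```text
7.025 [0.56183359 0.06339606 0.06457294] [ 2.61300995e-04  9.91131849e-01  1.32881793e-01 -1.38324443e-04] [ 1.19660344 -0.21710923 -3.29916888]
```

View pics/p1.png

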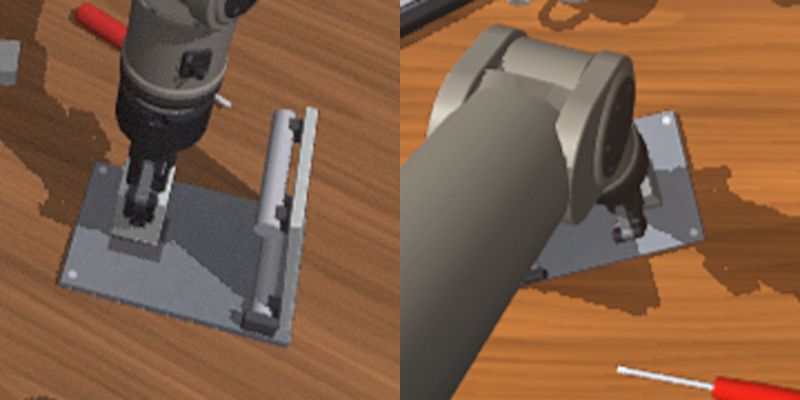

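The block is held just above the mark and the jaws are aligned with the stand at 15.3°. I'll correct y by 3 mm and lower it.

Call:
move_arm(steps=[{"fingers": 35,"translation": [0,3,-8],"turn": 0},{"fingers": 35,"translation": [0,0,-5],"turn": 0},{"fingers": 35,"translation": [0,0,0],"turn": 0},{"fingers": 35,"translation": [0,0,0],"turn": 0}])

```text
t: 7.52
eef_pos: [0.562, 0.0676, 0.0515]
tool_rot: [-0.0, 0.991, 0.134, 0.0]
contact_force: [-0.5, 0.4, -3.0]
gripper_width: 0.508
```

```bash
python3 look.py p2
```

```text
7.625 [0.56198155 0.06750936 0.05156814] [-2.05525972e-05  9.91039733e-01  1.33567172e-01  2.41549025e-04] [ 0.064716   -0.77037863 -3.22192032]
```

View pics/p2.png

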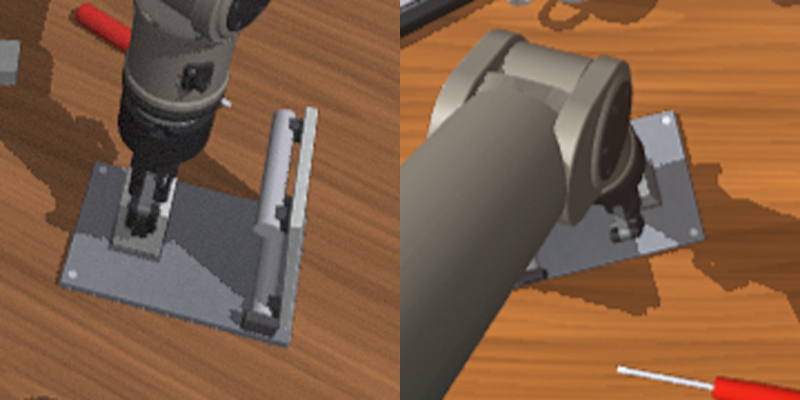

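```bash
python3 - <<'E'
from h import *
a=cv2.resize(cv2.imread("pics/p2s.png")[250:350,320:420],None,fx=6,fy=6,interpolation=cv2.INTER_CUBIC)
b=a.copy()
c,s=np.cos(np.radians(15.2)),np.sin(np.radians(15.2));R=np.array([[c,-s],[s,c]])
q=np.array([[1,1],[1,-1],[-1,-1],[-1,1]])
def dr(cx,cy,h,z,col):
    X=np.c_[q*h@R.T+[cx,cy],np.full(4,z)];p=((proj("scene",X)-[320,250])*6).astype(int);cv2.polylines(b,[p],True,col,1)
dr(.5613,.0672,.025,.012,(0,0,255));dr(.5613,.0665,.022,.016,(0,255,0));dr(.5613,.0665,.022,.086,(0,255,0))
cv2.imwrite("pics/ov.png",b)
E
```

```text
(no output)
```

View pics/ov.png

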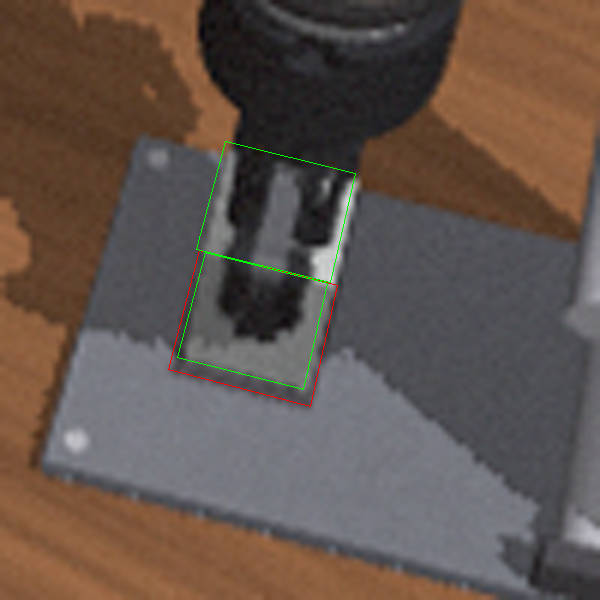

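The block sits centred in the mark square to within about 1–2 mm and is still about 4 mm high. I'll lower it until it touches.

Call:
move_arm(steps=[{"fingers": 35,"translation": [0,0,-2],"turn": 0},{"fingers": 35,"translation": [0,0,-1],"turn": 0},{"fingers": 35,"translation": [0,0,0],"turn": 0}])

```text
t: 8.0
eef_pos: [0.5617, 0.0675, 0.0482]
tool_rot: [0.0, 0.991, 0.134, -0.0]
contact_force: [0.6, -0.8, -4.2]
gripper_width: 0.508
```

Call:
move_arm(steps=[{"fingers": 35,"translation": [0,0,-1],"turn": 0},{"fingers": 35,"translation": [0,0,0],"turn": 0}])

```text
t: 8.25
eef_pos: [0.5619, 0.0675, 0.0477]
tool_rot: [-0.0, 0.991, 0.134, 0.0]
contact_force: [-2.3, 0.0, 2.3]
gripper_width: 0.507
```

The contact force flipped from -3 N to +2 N, so the block has landed. I'll release it.

Call:
move_arm(steps=[{"fingers": 46,"translation": [0,0,0],"turn": 0},{"fingers": 52,"translation": [0,0,0],"turn": 0},{"fingers": 62,"translation": [0,0,0],"turn": 0},{"fingers": 66,"translation": [0,0,0],"turn": 0},{"fingers": 66,"translation": [0,0,20],"turn": 0},{"fingers": 66,"translation": [0,0,40],"turn": 0},{"fingers": 66,"translation": [0,0,50],"turn": 0},{"fingers": 66,"translation": [0,0,50],"turn": 0},{"fingers": 66,"translation": [0,0,10],"turn": 0},{"fingers": 66,"translation": [0,0,0],"turn": 0}])

```text
t: 9.5
eef_pos: [0.562, 0.0677, 0.2184]
tool_rot: [-0.0, 0.991, 0.134, 0.001]
contact_force: [0.4, 0.7, 0.4]
gripper_width: 0.771
```

```bash
python3 look.py p3
```

```text
9.6 [0.56091619 0.06761212 0.21643181] [-1.15732502e-05  9.91029905e-01  1.33637559e-01 -8.54876981e-04] [-0.32564554  0.7386793  -0.87607806]
```

View pics/p3.png

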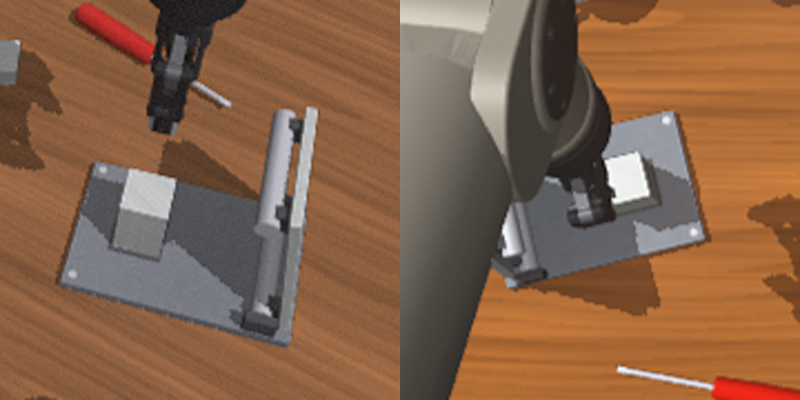

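```bash
python3 - <<'E'
from h import *
a=cv2.resize(cv2.imread("pics/p3s.png")[230:350,320:440],None,fx=5,fy=5,interpolation=cv2.INTER_CUBIC)
b=a.copy()
c,s=np.cos(np.radians(15.2)),np.sin(np.radians(15.2));R=np.array([[c,-s],[s,c]])
q=np.array([[1,1],[1,-1],[-1,-1],[-1,1]])
def dr(cx,cy,h,z,col):
    X=np.c_[q*h@R.T+[cx,cy],np.full(4,z)];p=((proj("scene",X)-[320,230])*5).astype(int);cv2.polylines(b,[p],True,col,1)
dr(.5615,.0672,.025,.012,(0,0,255));dr(.5615,.0672,.022,.012,(0,255,0));dr(.5615,.0672,.022,.082,(0,255,0))
# plate at tilt th
for th,col in((1.45,(255,0,0)),(1.57,(255,255,0))):
    H=np.array([.5615,.0672])+R@[0,.121]
    P=[]
    for x in(-.06,.06):
        for ss in(.155,.02):
            yy=-(ss*np.cos(th)-.026*np.sin(th));z=.022+ss*np.sin(th)+.026*np.cos(th);xy=H+R@[x,yy];P.append([*xy,z])
    p=((proj("scene",P)-[320,230])*5).astype(int)[[0,1,3,2]];cv2.polylines(b,[p],True,col,1)
cv2.imwrite("pics/ov2.png",np.hstack([a[:, :0],b]))
E
```

```text
(no output)
```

View pics/ov2.png

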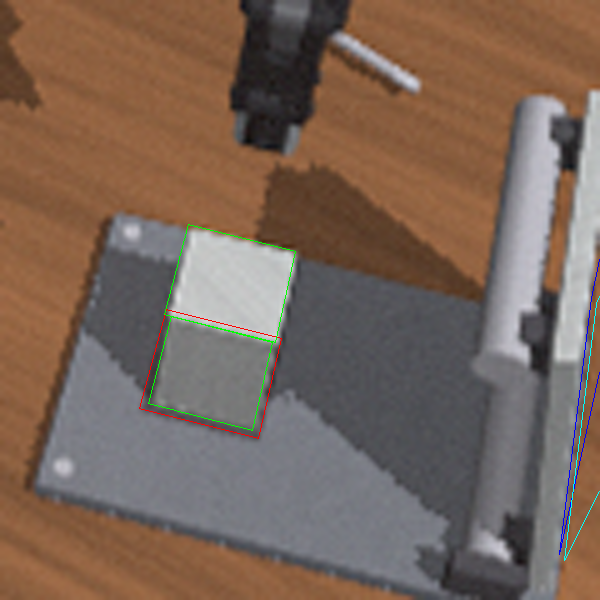

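```bash
python3 - <<'E'
from h import *
f=4.5;o=[340,230]
b=cv2.resize(cv2.imread("pics/p3s.png")[230:360,340:480],None,fx=f,fy=f,interpolation=cv2.INTER_CUBIC)
c,s=np.cos(np.radians(15.2)),np.sin(np.radians(15.2));R=np.array([[c,-s],[s,c]])
H=np.array([.5615,.0672])+R@[0,.121];print(H)
for th,col in((1.5,(255,0,0)),(1.65,(0,0,255))):
    P=[]
    for x in(-.06,.06):
        for ss in(.155,.02):
            yy=-(ss*np.cos(th)-.026*np.sin(th));z=.022+ss*np.sin(th)+.026*np.cos(th);xy=H+R@[x,yy];P.append([*xy,z])
    p=((proj("scene",P)-o)*f).astype(int)[[0,1,3,2]];cv2.polylines(b,[p],True,col,1)
cv2.imwrite("pics/ov3.png",b)
E
```

```text
[0.52977511 0.183967  ]
```

View pics/ov3.png

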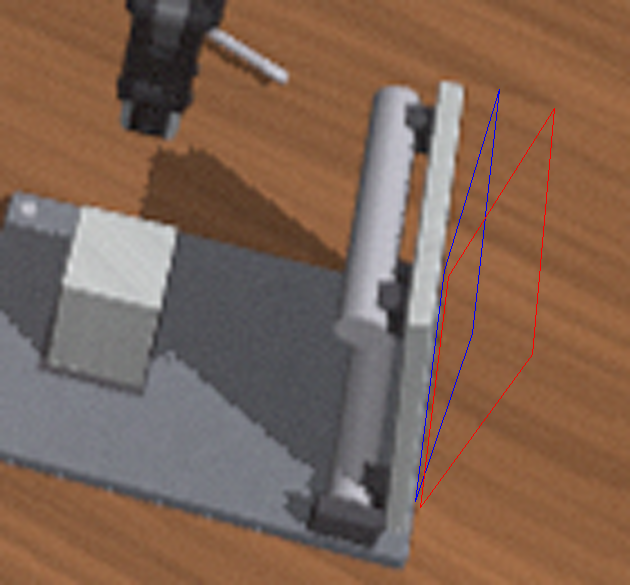

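The block stands upright and centred on the mark. The plate reads about 1.38 rad, still swung up. Next I'll shut the fingers and go over the plate to its far (+y) side.

Call:
move_arm(steps=[{"fingers": 30,"translation": [0,0,15],"turn": 0},{"fingers": 0,"translation": [-7,25,5],"turn": 0},{"fingers": 0,"translation": [-8,30,0],"turn": 0},{"fingers": 0,"translation": [-9,35,0],"turn": 0},{"fingers": 0,"translation": [-10,35,0],"turn": 0},{"fingers": 0,"translation": [-10,37,0],"turn": 0},{"fingers": 0,"translation": [0,0,0],"turn": 0},{"fingers": 0,"translation": [0,0,0],"turn": 0}])

```text
t: 10.6
eef_pos: [0.5179, 0.2287, 0.2373]
tool_rot: [0.001, 0.991, 0.133, -0.0]
contact_force: [-0.4, -1.0, 0.9]
gripper_width: 0.002
```

```bash
python3 look.py p4
```

```text
10.7 [0.51824366 0.2279365  0.23743121] [3.37177377e-04 9.91189911e-01 1.32447901e-01 1.98396044e-05] [-0.48952717 -0.77408046 -0.26777135]
```

View pics/p4.png

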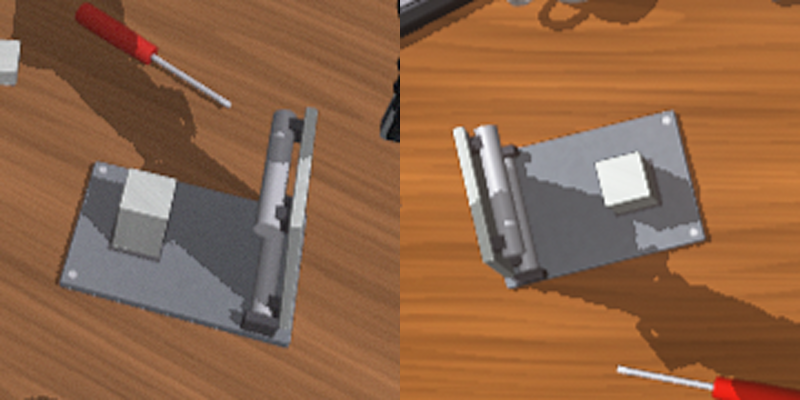

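The fingers are shut and behind the plate, and the block is centred on the mark. I'll descend to about 0.150.

Call:
move_arm(steps=[{"fingers": 0,"translation": [0,0,-30],"turn": 0},{"fingers": 0,"translation": [0,0,-35],"turn": 0},{"fingers": 0,"translation": [0,0,-22],"turn": 0},{"fingers": 0,"translation": [0,0,0],"turn": 0},{"fingers": 0,"translation": [0,0,0],"turn": 0}])

```text
t: 11.32
eef_pos: [0.5187, 0.2289, 0.1513]
tool_rot: [-0.0, 0.991, 0.133, 0.001]
contact_force: [0.7, -0.7, 0.7]
gripper_width: -0.001
```

```bash
python3 look.py p5; python3 - <<'E'
import cv2,numpy as np
a=cv2.imread("pics/p5s.png")[150:350,340:540];b=cv2.imread("pics/p5t.png")[130:330,60:260]
cv2.imwrite("pics/p5.png",np.hstack([cv2.resize(a,(400,400)),cv2.resize(b,(400,400))]))
E
```

```text
11.425 [0.51871099 0.22948724 0.15155313] [-4.43504101e-04  9.91078697e-01  1.33273844e-01  9.49801241e-04] [-0.58558639  0.53640294  0.18974894]
```

View pics/p5.png

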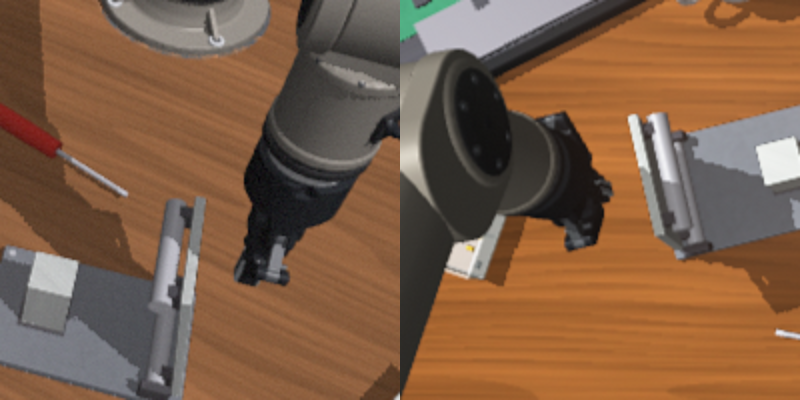

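The fingers are behind the plate with a clear gap of about 30 mm. I'll approach it at low speed.

Call:
move_arm(steps=[{"fingers": 0,"translation": [2.6,-9.7,0],"turn": 0},{"fingers": 0,"translation": [2.6,-9.7,0],"turn": 0},{"fingers": 0,"translation": [1.3,-4.8,0],"turn": 0},{"fingers": 0,"translation": [1.3,-4.8,0],"turn": 0},{"fingers": 0,"translation": [1.3,-4.8,0],"turn": 0},{"fingers": 0,"translation": [1.3,-4.8,0],"turn": 0},{"fingers": 0,"translation": [0,0,0],"turn": 0}])

```text
t: 12.3
eef_pos: [0.5283, 0.1907, 0.1503]
tool_rot: [0.0, 0.991, 0.134, 0.0]
contact_force: [-0.0, 0.9, 1.0]
gripper_width: 0.003
```

Call:
move_arm(steps=[{"fingers": 0,"translation": [1.1,-4.1,-0.5],"turn": 0},{"fingers": 0,"translation": [1.1,-4.1,-0.5],"turn": 0},{"fingers": 0,"translation": [1.1,-4.1,-0.7],"turn": 0},{"fingers": 0,"translation": [1.1,-4.1,-0.7],"turn": 0},{"fingers": 0,"translation": [0,0,0],"turn": 0}])

```text
t: 12.92
eef_pos: [0.5329, 0.1734, 0.1478]
tool_rot: [0.0, 0.991, 0.133, 0.0]
contact_force: [0.1, 0.6, 0.3]
gripper_width: 0.001
```

```bash
python3 look.py p6; python3 - <<'E'
import cv2,numpy as np
a=cv2.imread("pics/p6s.png")[180:340,320:480];b=cv2.imread("pics/p6t.png")[130:330,120:320]
cv2.imwrite("pics/p6.png",np.hstack([cv2.resize(a,(400,400)),cv2.resize(b,(400,400))]))
E
```

```text
13.025 [0.53248289 0.17378351 0.14761326] [ 4.29676037e-04  9.91083400e-01  1.33242117e-01 -2.17226042e-04] [-0.68625995  0.08286246 -0.44328856]
```

View pics/p6.png

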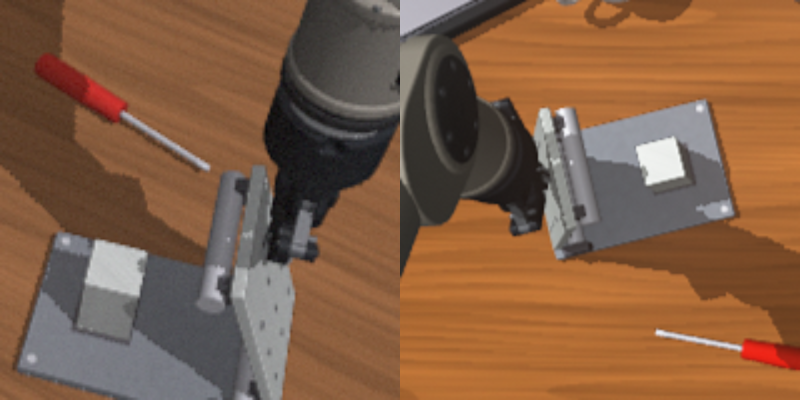

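The plate is tipping as intended, now at about 1.15 rad, with negligible force. I'll continue along the arc.

Call:
move_arm(steps=[{"fingers": 0,"translation": [1.3,-4.8,-1],"turn": 0},{"fingers": 0,"translation": [1.3,-4.8,-1],"turn": 0},{"fingers": 0,"translation": [1.3,-4.8,-1.5],"turn": 0},{"fingers": 0,"translation": [1.3,-4.8,-1.5],"turn": 0},{"fingers": 0,"translation": [1.3,-4.8,-2],"turn": 0},{"fingers": 0,"translation": [1.2,-4.4,-2],"turn": 0},{"fingers": 0,"translation": [1.2,-4.4,-2.3],"turn": 0},{"fingers": 0,"translation": [1.2,-4.4,-2.4],"turn": 0},{"fingers": 0,"translation": [1.2,-4.4,-2.5],"turn": 0},{"fingers": 0,"translation": [1.2,-4.4,-2.6],"turn": 0}])

```text
t: 14.28
eef_pos: [0.5453, 0.1282, 0.129]
tool_rot: [0.0, 0.991, 0.134, 0.0]
contact_force: [0.7, 0.2, 0.7]
gripper_width: 0.001
```

```bash
python3 look.py p7; python3 - <<'E'
import cv2,numpy as np
a=cv2.imread("pics/p7s.png")[180:340,320:480];b=cv2.imread("pics/p7t.png")[130:330,120:320]
cv2.imwrite("pics/p7.png",np.hstack([cv2.resize(a,(400,400)),cv2.resize(b,(400,400))]))
E
```

```text
14.375 [0.54502751 0.12763794 0.12874655] [ 2.97290599e-04  9.91098876e-01  1.33127326e-01 -2.12017049e-04] [-1.94658305  0.04872066 -0.46147824]
```

View pics/p7.png

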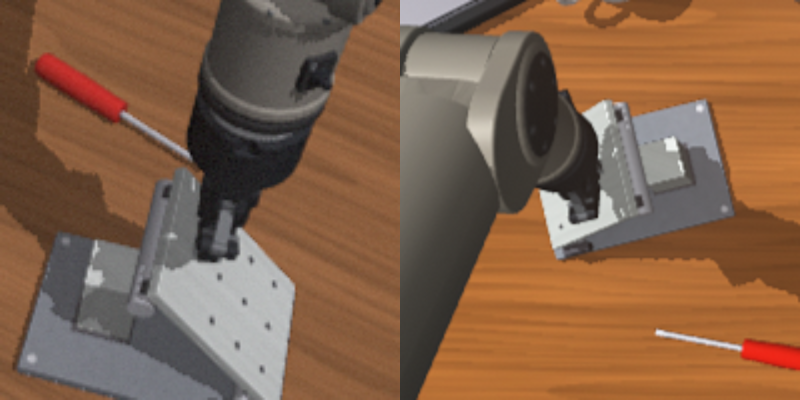

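The plate is at about 0.8 rad with the block undisturbed. I'll keep bringing it down.

Call:
move_arm(steps=[{"fingers": 0,"translation": [1.0,-3.8,-2.9],"turn": 0},{"fingers": 0,"translation": [1.0,-3.8,-2.9],"turn": 0},{"fingers": 0,"translation": [1.0,-3.8,-3.1],"turn": 0},{"fingers": 0,"translation": [1.0,-3.7,-3.2],"turn": 0},{"fingers": 0,"translation": [1.0,-3.6,-3.2],"turn": 0},{"fingers": 0,"translation": [0.7,-2.8,-2.6],"turn": 0},{"fingers": 0,"translation": [0.5,-1.8,-1.8],"turn": 0},{"fingers": 0,"translation": [0,0,0],"turn": 0}])

```text
t: 15.38
eef_pos: [0.5512, 0.1051, 0.1092]
tool_rot: [0.0, 0.991, 0.133, -0.0]
contact_force: [-0.3, -1.0, 0.5]
gripper_width: -0.003
```

Call:
move_arm(steps=[{"fingers": 0,"translation": [0.5,-1.8,-1.6],"turn": 0},{"fingers": 0,"translation": [0.2,-0.8,-1.2],"turn": 0},{"fingers": 0,"translation": [0,0,-1],"turn": 0},{"fingers": 0,"translation": [0,0,0],"turn": 0}])

```text
t: 15.88
eef_pos: [0.5519, 0.1027, 0.1055]
tool_rot: [-0.0, 0.991, 0.134, -0.0]
contact_force: [1.1, -0.3, -0.8]
gripper_width: -0.001
```

```bash
python3 look.py p8; python3 - <<'E'
import cv2,numpy as np
a=cv2.imread("pics/p8s.png")[200:340,320:460];b=cv2.imread("pics/p8t.png")[130:330,120:320]
cv2.imwrite("pics/p8.png",np.hstack([cv2.resize(a,(400,400)),cv2.resize(b,(400,400))]))
E
```

```text
15.975 [0.55197345 0.10269779 0.10562365] [-2.85603823e-05  9.91031505e-01  1.33628425e-01  1.59897978e-05] [-0.11646102  0.17200325 -0.32344881]
```

View pics/p8.png

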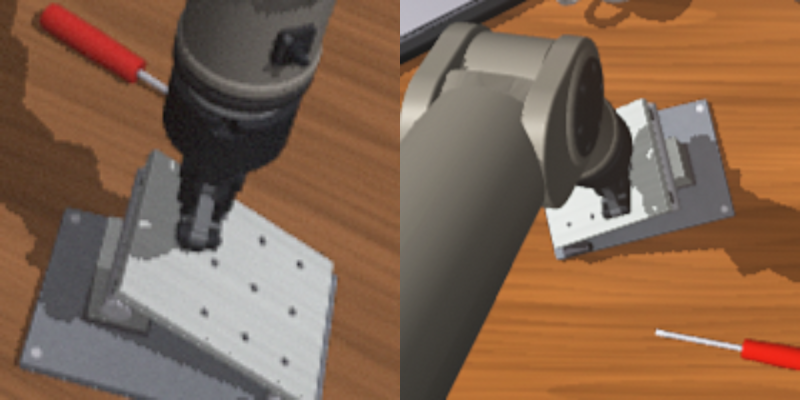

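The roller is almost on the block but there's no firm contact force yet. I'll press down slowly.

Call:
move_arm(steps=[{"fingers": 0,"translation": [0,0,-1],"turn": 0},{"fingers": 0,"translation": [0,0,-1],"turn": 0},{"fingers": 0,"translation": [0,0,0],"turn": 0}])

```text
t: 16.35
eef_pos: [0.5522, 0.1027, 0.1045]
tool_rot: [-0.0, 0.991, 0.134, 0.0]
contact_force: [-2.7, 0.0, 8.8]
gripper_width: 0.003
```

Call:
move_arm(steps=[{"fingers": 0,"translation": [0,0,-1],"turn": 0},{"fingers": 0,"translation": [0,0,0],"turn": 0},{"fingers": 0,"translation": [0,0,0],"turn": 0}])

```text
t: 16.73
eef_pos: [0.5523, 0.1026, 0.1042]
tool_rot: [-0.001, 0.991, 0.133, 0.0]
contact_force: [-6.8, 0.0, 17.1]
gripper_width: -0.005
```

The contact is stiff: the force rose from 9 to 17 N with almost no motion, so the roller is on the block. I'll retreat upwards and look.

Call:
move_arm(steps=[{"fingers": 0,"translation": [0,0,5],"turn": 0},{"fingers": 0,"translation": [0,3,20],"turn": 0},{"fingers": 0,"translation": [-2,10,40],"turn": 0},{"fingers": 0,"translation": [-4,20,40],"turn": 0},{"fingers": 0,"translation": [-8,40,20],"turn": 0},{"fingers": 0,"translation": [-8,45,0],"turn": 0},{"fingers": 0,"translation": [-5,45,0],"turn": 0},{"fingers": 0,"translation": [0,45,0],"turn": 0},{"fingers": 0,"translation": [0,20,0],"turn": 0},{"fingers": 0,"translation": [0,0,0],"turn": 0}])

```text
t: 17.98
eef_pos: [0.5247, 0.3313, 0.2271]
tool_rot: [0.0, 0.991, 0.135, -0.0]
contact_force: [-0.2, -0.5, -0.6]
gripper_width: 0.0
```

```bash
python3 look.py p9; python3 - <<'E'
from h import *
f=4.5;o=[330,225]
b=cv2.resize(cv2.imread("pics/p9s.png")[225:355,330:465],None,fx=f,fy=f,interpolation=cv2.INTER_CUBIC)
t=cv2.resize(cv2.imread("pics/p9t.png")[150:290,160:310],(400,373))
cv2.imwrite("pics/p9t2.png",t)
c,s=np.cos(np.radians(15.2)),np.sin(np.radians(15.2));R=np.array([[c,-s],[s,c]])
H=np.array([.5615,.0672])+R@[0,.121]
for th,col in((.5236,(0,255,0)),(.58,(0,0,255))):
    P=[]
    for x in(-.06,.06):
        for ss in(.155,.02):
            yy=-(ss*np.cos(th)-.026*np.sin(th));z=.022+ss*np.sin(th)+.026*np.cos(th);P.append([*(H+R@[x,yy]),z])
    p=((proj("scene",P)-o)*f).astype(int)[[0,1,3,2]];cv2.polylines(b,[p],True,col,1)
cv2.imwrite("pics/p9o.png",b)
E
```

```text
18.075 [0.52551094 0.3282446  0.22754549] [ 6.78334686e-04  9.91199058e-01  1.32378102e-01 -7.59453391e-05] [ 0.28676201 -0.58910635  0.98756524]
```

View pics/p9o.png

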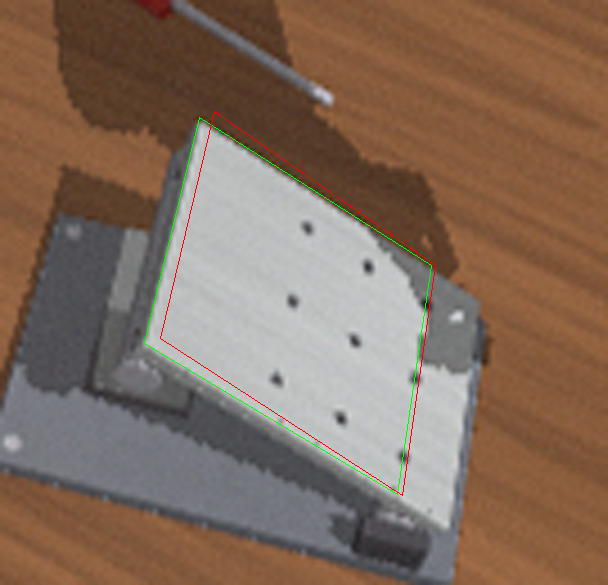

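View pics/p9t2.png

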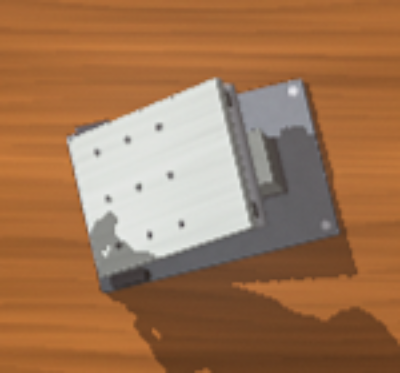

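The plate matches the 30° outline, with the roller on the block and the block still on the mark. The arm is clear, so I'll hand in.

```bash
python3 -c "
from station import *
print(get_obs()['t'],hand_in())"
```

```text
the job is handed in; nothing more can be done
18.075 None
```

The plate is set at about 30 degrees, with its roller resting on the 70 mm block standing upright on the mark. I handed the job in at 18.1 s of the 51 s allowed.

- **Block:** I picked the tallest bare aluminium block from between the green look-alikes and placed it while the plate was still up at about 1.38 rad. The camera overlay showed it centred on the mark to within about 1–2 mm.
- **Plate:** I pushed it down from behind along its arc. At the end the force rose from about 9 to 17 N with almost no further movement, so the roller was seated on the block.
- **Last checks:** After the arm retreated, the plate edges matched the projected 30° outline in the scene view, and the block was still on the mark. The robot was touching nothing.
- **Disagreements:** The network's mark position in the two views disagreed by about 1 cm, so I used the corners I read off the pictures, which agreed to about 3 mm. No other check failed.

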